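# Turn the stock row round onto the counter display

## Task

Move the four containers (tin, bottle, tall box, low carton) from the brown stock rack to the black-framed display rack in reverse order, so that customers on the far side read the row as the shopkeeper did: the one at the left end of the stock rack goes to the right end of the display, the second from the left to the second from the right, and so on. Stand each upright in the middle of its compartment, set down gently and not dropped, tip none over, and leave the jar, the stack of tins and the straw pot alone.

Things in the scene. Friction and masses are not known exactly. Their poses are not given: they have to be found in the camera images.
- tin: round aluminium tin with a flat lid, 60 mm across, 52 mm high, about 0.13 kg; the lowest and widest container. Origin: centre of its underside; z up.
- bottle: small amber glass bottle: round body 50 mm across and straight up to 56 mm, then a shoulder to a narrow neck with a black cap 24 mm across; 92 mm high in all, about 0.17 kg. Origin: centre of its underside; z up.
- box: tall kraft cardboard box, 46 x 46 mm in plan, 84 mm high, rigid, about 0.12 kg. Origin: centre of its underside; z up. x and y are square to its sides.
- carton: low oblong kraft carton with a pale paper band, 38 mm along its x, 60 mm along its y, 60 mm high, rigid, about 0.14 kg. Origin: centre of its underside; z up.
- mat_tin: round grey felt mat, 72 mm across, on which the tin stands at the start. Fixed on the stock rack's floor, 4 mm thick, and stays there for good, so it marks from which place its container came; one of the four places of the stock rack (shuffled). Origin: centre of its underside; z up.
- mat_bottle: round grey felt mat, 60 mm across, on which the bottle stands at the start. Fixed on the stock rack's floor, 4 mm thick, and stays there for good, so it marks from which place its container came; one of the four places of the stock rack (shuffled). Origin: centre of its underside; z up.
- mat_box: square grey felt mat, 62 x 62 mm, on which the tall box stands at the start. Fixed on the stock rack's floor, 4 mm thick, and stays there for good, so it marks from which place its container came; one of the four places of the stock rack (shuffled). Origin: centre of its underside; z up.
- mat_carton: oblong grey felt mat, 52 mm (x) by 74 mm (y), on which the carton stands at the start. Fixed on the stock rack's floor, 4 mm thick, and stays there for good, so it marks from which place its container came; one of the four places of the stock rack (shuffled). Origin: centre of its underside; z up.
- stock_rack: the full rack: low brown wooden tray, fixed, 104 mm deep (x), 338 mm wide (y), floor 12 mm above the table, rim to 18 mm. Four places on its y axis (x = 0) at y = +0.12, +0.04, -0.04, -0.12 m; +y is its left end seen from the robot. Each has a 4 mm mat, so containers start at 16 mm. It may be the nearer or the farther rack. Origin: centre of its underside; z up.
- display_rack: the empty rack: plywood in a black steel frame, fixed, 104 mm deep (x), 338 mm wide (y). Four compartments about 76 mm wide, 96 mm deep, a pale paper patch in each, centred at x = 0, y = +0.12, +0.04, -0.04, -0.12 m; +y is its left end seen from the robot. Floor 30 mm above the table; 4 mm thick dividers to 38 mm, front and rear lips to 36 mm. Origin: centre of its underside; z up.
- jar: bystander: big lidded glass jar, 86 mm across, 113 mm high, loose, to the left of the work. Origin: centre of its underside; z up.
- tin_stack: bystander: stack of three flat tins in one piece, 92 mm across, 85 mm high, loose, to the right of the work. Origin: centre of its underside; z up.
- straw_pot: bystander: steel pot of drinking straws, 72 mm across, straws up to 195 mm high, loose, to the right of the work. Origin: centre of its underside; z up.
There are look-alikes about, which are no part of the job. What is shaped like the tin but blue or red is not meant.

How it is judged:
By the outcome, as a careful person would: the job done as asked, in the order asked, and still so for the second after the job is handed in, with the robot touching nothing.
It also fails if it takes over 115 s, if anything falls off the work surface, if the arm or the gripper's body presses on something with over 40 N, if the wrist force passes 120 N, or if a joint passes its speed limit or range.

## Robot

A 7-joint arm with a two-finger parallel gripper is mounted at the origin on the work surface. World frame = base frame: x ahead of the robot, y to its left, z up, the work surface at z = 0. Lengths are in m, angles in rad, forces in N, time in s.
With the tool pointing down it reaches from about 0.425 to 0.825 m from the base axis. Payload 3.6 kg.
Tool frame: the origin (TCP) lies at the very end of the fingers, on their centre line; the grasp point (between the pads) lies 19 mm behind it (manip.tcp_to_grasp is the distance from the TCP to the grasp point, in m); z points along the fingers, y is the line along which they close (so a half turn about z gives the same grasp; the last joint's range is limited). The gripper opens to 93 mm and grips with 3 to 60 N. Pads are 15 mm wide; open, the fingers measure 128 mm over their backs; the gripper's body (75 mm by 188 mm) begins 65 mm behind the grasp point.
Start: joints at [1.171, 0.615, -0.013, 1.423, 0.008, 1.103, -0.04], TCP at [0.237, -0.605, 0.219] pointing down, gripper open.
Joint ranges: [-3.12, 3.12], [-0.3, 2.06], [-1.34, 1.32], [0.26, 2.42], [-1.36, 4.5], [0.01, 1.98], [-2.84, 2.84]. Speed limits (rad/s): [2.79, 2.79, 3.14, 3.14, 3.14, 3.14, 3.14].

## Interface

Orientations are given as a unit quaternion [x, y, z, w].
In Python, from plant import manip gives the robot as it stands.
- The arm moves only by the tool send_rows, never from a script. Its argument "deltas" is a list of rows, each an object with "gripper": the gripper's target within -1 to 1 (shut at 1, half-way at 0, fully open at -1); "translation": the shift along the world's x, y, z normalised to -1 to 1, where 1 is 3 cm, a list of three; "spin": the turn about the world's z normalised to -1 to 1, where 1 is 2 rad. In form: [{"gripper": gripper, "translation": [x, y, z], "spin": spin}, ...]. A call has 1 to 20 rows; each row shifts and turns the commanded pose from where the row before left it; what a row does not reach is not made up. A row lasts 1/8 s, in which the tool goes at most 62.5 mm and 10.7 degrees, less where a joint would pass 70% of its speed; a pose out of reach is approached as far as the arm can. A call with a number of a shift or a turn outside -1 to 1 is refused whole. A call with a gripper value outside its range is refused whole. The fingers move at their own pace and stop on an object; the grip force is fixed at half the most. Time passes only in rows, so rows that do not move let the fingers close. It gives the time, the measured TCP pose, the force, the opening and the grip force at its end, in the units of the state.
- manip.state(): the state, without advancing time (a new reading comes with each control period).
- manip.get_image(name): name is "scene" or "top" or "wrist"; returns a dict with "img" (400x640x3 uint8, red, green, blue), "fx", "fy", "cx", "cy" (pixels), "view" (4x4, takes a point from world to camera coordinates); the wrist camera has in their place "T_tool_cam" (4x4, takes a point from camera to tool coordinates, whose origin is the TCP and whose axes are the flange's). Camera axes: x right, y down, z forward; pixel columns grow to the right and rows downward; lengths in m; the calibration is good to about 2 mm. A picture is of the moment at which its call begins: read the wrist's pose just before it. There is no depth.
- manip.sign_off(): hands the job in; it is judged then, once.
Trained networks look in the newest picture that a camera, given by its name, has taken for a name from the list of things; names that differ only in an ending like _2 or _b are one class to them, and where a whole thing is asked for, a point or a joint stands for the part that bears it (a point fixed in the world has none). Each returns a list of dicts, best first, with "confidence" (0 to 1); they miss things now and then, are a little off and sometimes report something else, mostly with a low value. They report only what shows in the picture. A call takes as long as a camera call. They do not tell look-alikes from the thing itself.
- manip.look_for(label, camera): "bbox" ([left, top, right, bottom] in pixels, round what is visible of it).
- manip.silhouettes(label, camera): "mask" (400x640 bool, what is visible of it) and "bbox" ([left, top, right, bottom] in pixels, round what is visible of it).
The state is a dict: "time_s": time; "joint_positions": joint angles; "joint_velocities": joint speeds; "tau": joint torques, N m; "position": TCP position; "eef_rot": TCP orientation; "ft_force": force on the tool from outside, world axes, zero at the start; "moment": the same for the moment, N m; "finger_gap": finger opening in m; "grip_force": force on a finger pad.
Only numpy, scipy, OpenCV 4.12 (cv2) and the standard library are available. Lean on these libraries where they do the work, as an engineer would, in place of code of your own. Each camera call takes 0.05 s, during which the arm holds its last target. There are 200 camera calls.

## Working session

There is one attempt and no reset: what is moved stays moved. The work goes in short steps, Python scripts to look and compute and a tool call to move; the robot and the scene stay as the last step left them, time stands still between calls to the robot, and variables do not carry over. Pictures are saved under pics/ and viewed, at most 14 in all, crops included, and the job is handed in when it is done.

Besides the shell and the picture viewer there is one more tool, called after ">>>" by a JSON object that holds its "op" and its "data", one argument or row to a line. send_rows: Moves the arm, as the interface text tells. Scaled input: -1 to 1 covers 3 cm each way for a shift and 2 rad each way for a turn. Its arguments: {"type":"object","properties":{"deltas":{"type":"array"}},"required":["deltas"]}

```bash
ls; mkdir -p pics
python3 - <<'E'
from plant import manip
import cv2
s=manip.state(); print(s)
for n in("scene","top"):
    d=manip.get_image(n); cv2.imwrite(f"pics/{n}0.png",d["img"][:,:,::-1]); print(n,d["fx"],d["fy"],d["cx"],d["cy"],d["view"])
E
```

```text
pics
{'time_s': 0.0, 'joint_positions': array([ 1.17152179,  0.61591549, -0.01256618,  1.4248806 ,  0.00810903,
        1.10339357, -0.04041606]), 'joint_velocities': array([ 0.00010054, -0.00036963,  0.00033775,  0.00048689,  0.00045518,
       -0.00141091,  0.00144827]), 'tau': array([-1.65228280e-04, -4.58939409e+01,  2.09011766e-01, -1.65743226e+01,
       -6.11061277e-02,  2.04518664e-02,  2.11547122e-04]), 'position': array([ 0.23642484, -0.60463468,  0.2174898 ]), 'eef_rot': array([ 9.82678083e-01,  1.85316388e-01, -2.71926294e-04, -1.24390927e-03]), 'ft_force': array([-0.43345531, -0.42762018,  0.39437976]), 'moment': array([-0.03470402,  0.02804813, -0.03540016]), 'grip_force': 0.0, 'finger_gap': 0.09289372166621415}
scene 469.2240939908874 469.2240939908874 316.7229329408558 188.519541371563 [[-0.87768542  0.4789695   0.01601649  0.54044616]
 [ 0.25307101  0.49160177 -0.83323632 -0.09625936]
 [-0.40696852 -0.72726606 -0.552685    1.54108669]
 [ 0.          0.          0.          1.        ]]
top 475.80841414764154 475.80841414764154 317.30233125404277 200.15796957946003 [[-0.00371421 -0.99992341  0.01180557 -0.01655292]
 [-0.98932637  0.0019546  -0.1457035   0.60699554]
 [ 0.14566927 -0.01222074 -0.98925786  1.17880623]
 [ 0.          0.          0.          1.        ]]
```

View pics/top0.png

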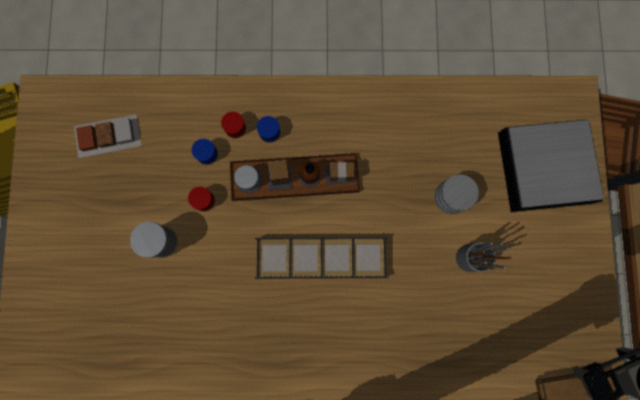

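View pics/scene0.png

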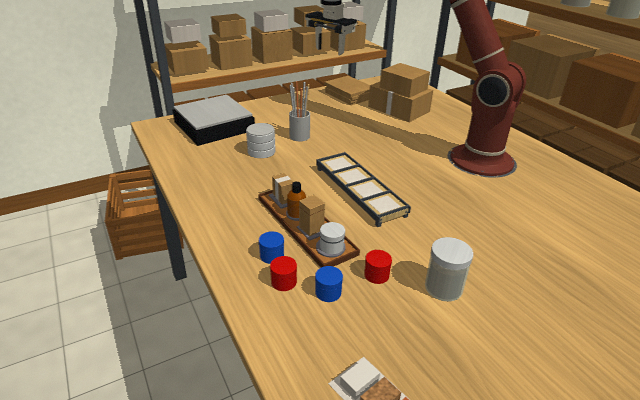

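The top view shows the stock rack on the far side (around row 177). From left to right it holds the tin (246,178), box (279,172), bottle (311,172) and carton (342,172). The display rack is nearer (row 258), with patches at columns 274, 306, 338 and 369. The scene view shows the same order, with blue and red look-alikes behind and to the left.

```bash
cat > h.py <<'E'
from plant import manip
import numpy as np, cv2
from scipy.spatial.transform import Rotation as R
def cam(n):
    s=manip.state(); d=manip.get_image(n)
    if "view" in d: T=np.linalg.inv(d["view"])
    else:
        W=np.eye(4); W[:3,:3]=R.from_quat(s["eef_rot"]).as_matrix(); W[:3,3]=s["position"]; T=W@d["T_tool_cam"]
    return d,T
def back(d,T,px,z):
    px=np.atleast_2d(px).astype(float)
    r=np.c_[(px[:,0]-d["cx"])/d["fx"],(px[:,1]-d["cy"])/d["fy"],np.ones(len(px))]@T[:3,:3].T
    return (T[:3,3]+r*((z-T[2,3])/r[:,2])[:,None])[:,:2]
def proj(d,T,P):
    c=(np.atleast_2d(P)-T[:3,3])@T[:3,:3]
    return np.c_[c[:,0]/c[:,2]*d["fx"]+d["cx"],c[:,1]/c[:,2]*d["fy"]+d["cy"]]
def rect(d,T,mask,z):
    "min-area rectangle of a mask laid on height z: centre, sizes, angle of long axis from world y (deg)"
    c=max(cv2.findContours(mask.astype(np.uint8),cv2.RETR_EXTERNAL,cv2.CHAIN_APPROX_NONE)[0],key=cv2.contourArea)[:,0]
    p=back(d,T,c,z); (x,y),(w,h),a=cv2.minAreaRect((p*1000).astype(np.float32))
    if h>w: w,h,a=h,w,a+90
    return np.round([x,y,w,h,(a-90+90)%180-90],1)
def yaw():
    m=R.from_quat(manip.state()["eef_rot"]).as_matrix(); return np.arctan2(m[1,1],m[0,1])
E
python3 - <<'E'
from h import *
for c in("top","scene"):
    d,T=cam(c)
    for l,z in(("display_rack",.036),("stock_rack",.018),("tin",.068),("bottle",.108),("box",.1),("carton",.076),("jar",.113),("tin_stack",.085),("straw_pot",.1)):
        for s in manip.silhouettes(l,c)[:4]: print(c,l,round(s["confidence"],2),np.round(s["bbox"]),rect(d,T,s["mask"],z))
print(manip.get_image("wrist")["T_tool_cam"], manip.tcp_to_grasp, yaw())
E
```

```text
top display_rack 0.69 [259. 234. 386. 276.] [461.8 -27.8 332.9 106.4   0. ]
top display_rack 0.24 [267. 159. 289. 186.] [680.6  83.3  68.6  52.1 -81.1]
top tin 0.85 [193. 137. 217. 164.] [730.4 270.2  69.1  54.  -44.8]
top tin 0.85 [257. 116. 281. 143.] [789.4 107.6  68.9  56.6 -62.6]
top tin 0.77 [226. 116. 244. 138.] [799.7 198.5  64.4  56.6 -88.9]
top tin 0.61 [236. 166. 261. 190.] [658.3 160.   69.5  57.3 -44.9]
top bottle 0.81 [300. 162. 320. 185.] [667.7   1.4  55.1  46.7  89.9]
top carton 0.6 [327. 161. 353. 180.] [ 6.742e+02 -7.820e+01  6.100e+01  4.640e+01 -1.000e-01]
top jar 0.55 [131. 223. 178. 259.] [502.2 373.4 113.4  84.3  -3.2]
top jar 0.38 [269. 160. 289. 184.] [665.4  76.6  59.9  45.8 -80.4]
top tin_stack 0.59 [438. 175. 479. 214.] [ 615.1 -364.7  110.2   91.2   32.8]
scene display_rack 0.74 [314. 154. 408. 231.] [470.1 -11.3 371.3 135.9  -0.6]
scene display_rack 0.61 [247. 126. 275. 158.] [ 618.5 -392.1  235.9   95.8  -24.3]
scene stock_rack 0.88 [256. 191. 359. 268.] [682.1  51.2 357.2 113.8   4.3]
scene tin 0.93 [315. 264. 346. 301.] [760.3 314.1 100.1  56.5 -28.4
[... 384 characters left out ...]
.] [730.1 146.3 313.5 100.7   3.7]
scene carton 0.67 [270. 171. 290. 206.] [699.9 -42.3 145.   51.3 -24.1]
scene jar 0.61 [424. 236. 475. 300.] [547.9 422.7 194.9  83.8 -52.3]
scene jar 0.27 [320. 222. 346. 254.] [708.2 236.1 105.6  53.3 -29. ]
scene tin_stack 0.87 [248. 125. 276. 162.] [ 650.7 -301.3  225.5   88.7  -21.5]
scene straw_pot 0.75 [286.  84. 310. 143.] [ 453.5 -428.2  478.1   68.8  -26.9]
[[ 1.19081722e-03 -9.67363892e-01 -2.53388401e-01  6.95748076e-02]
 [ 9.99999127e-01  1.29688695e-03 -2.51572009e-04 -2.00958366e-04]
 [ 5.71977787e-04 -2.53387880e-01  9.67364593e-01 -1.64282802e-01]
 [ 0.00000000e+00  0.00000000e+00  0.00000000e+00  1.00000000e+00]] 0.0188 -1.1979848678509146
```

>>> {"op": "send_rows", "data": {
  "deltas": [
    {"gripper": -1,"translation": [0,0.2,1],"spin": 0.026},
    {"gripper": -1,"translation": [0.3,0.6,1],"spin": 0.026},
    {"gripper": -1,"translation": [0.5,1,1],"spin": 0.026},
    {"gripper": -1,"translation": [0.5,1,1],"spin": 0.026},
    {"gripper": -1,"translation": [0.5,1,1],"spin": 0.026},
    {"gripper": -1,"translation": [0.5,1,0.4],"spin": 0.026},
    {"gripper": -1,"translation": [0.5,1,0],"spin": 0.026},
    {"gripper": -1,"translation": [0.5,1,0],"spin": 0.026},
    {"gripper": -1,"translation": [0.5,1,0],"spin": 0.026},
    {"gripper": -1,"translation": [0.5,1,0],"spin": 0.026},
    {"gripper": -1,"translation": [0.5,1,0],"spin": 0.026},
    {"gripper": -1,"translation": [0.5,1,0],"spin": 0.026},
    {"gripper": -1,"translation": [0.5,1,0],"spin": 0.026},
    {"gripper": -1,"translation": [0.5,1,0],"spin": 0.026},
    {"gripper": -1,"translation": [0.5,1,0],"spin": 0.026},
    {"gripper": -1,"translation": [0.5,1,0],"spin": 0.026},
    {"gripper": -1,"translation": [0.5,1,0],"spin": 0.026},
    {"gripper": -1,"translation": [0.5,1,0],"spin": 0.026},
    {"gripper": -1,"translation": [0.5,1,0],"spin": 0.026},
    {"gripper": -1,"translation": [0.5,1,0],"spin": 0.026}
  ]
}}

```text
time_s: 3.65
position: [0.5155, -0.0399, 0.3798]
eef_rot: [0.76, 0.65, -0.001, -0.0]
ft_force: [0.4, -0.8, -0.9]
finger_gap: 0.0927
grip_force: 0.0
```

>>> {"op": "send_rows", "data": {
  "deltas": [
    {"gripper": -1,"translation": [0.7,1,0],"spin": 0.026},
    {"gripper": -1,"translation": [0.7,1,0],"spin": 0.026},
    {"gripper": -1,"translation": [0.6,1,0],"spin": 0.026},
    {"gripper": -1,"translation": [0,0.6,0],"spin": 0},
    {"gripper": -1,"translation": [0,0,0],"spin": 0},
    {"gripper": -1,"translation": [0,0,0],"spin": 0}
  ]
}}

```text
time_s: 4.4
position: [0.5753, 0.0651, 0.3808]
eef_rot: [0.709, 0.706, -0.001, 0.001]
ft_force: [-0.3, 1.4, -0.4]
finger_gap: 0.0928
grip_force: 0.0
```

Run:
```python
from h import *
d,T=cam("wrist"); cv2.imwrite("pics/w0.png",d["img"][:,:,::-1]); np.save("w0T.npy",T); print(d["fx"],d["cx"],d["cy"],manip.state(),yaw())
for l,z in(("display_rack",.036),("stock_rack",.018),("tin",.068),("bottle",.108),("box",.1),("carton",.076)):
    for s in manip.silhouettes(l,"wrist")[:3]: print(l,round(s["confidence"],2),np.round(s["bbox"]),rect(d,T,s["mask"],z))
```

```text
284.0045072382694 318.2790774545879 202.98141089558598 {'time_s': 4.45, 'joint_positions': array([ 0.16743952,  0.4336423 , -0.52309876,  1.33680142,  0.21535376,
        1.42694399, -0.35087431]), 'joint_velocities': array([ 0.00495288,  0.00158371,  0.00110598, -0.00614746, -0.00337164,
       -0.00068118,  0.00170022]), 'tau': array([-4.82654739e-01, -3.75627887e+01, -3.79976034e+00, -1.79465801e+01,
       -9.31561016e-02, -1.74111320e-02,  3.97747226e-04]), 'position': array([0.57548932, 0.0648359 , 0.3808682 ]), 'eef_rot': array([ 7.08798069e-01,  7.05410964e-01, -4.81698985e-04,  6.61073623e-04]), 'ft_force': array([ 0.02927456, -0.78529185,  0.07747309]), 'moment': array([-0.01110181, -0.07254189, -0.00810379]), 'grip_force': 0.0, 'finger_gap': 0.09295544031788827} -0.0047898881966131545
display_rack 0.55 [224. 122. 290. 276.] [ 4.617e+02 -2.600e+00  2.916e+02  1.061e+02  2.000e-01]
stock_rack 0.59 [340.  80. 398. 261.] [672.6  45.2 337.1 106.5   3.9]
tin 0.89 [435.  63. 482. 102.] [793.2 202.3  74.6  56.7 -81.8]
tin 0.78 [322.   6. 365.  56.] [6.108e+02 2.750e+02 6.560e+01 5.690e+01 1.000e-01]
tin 0.77 [420. 127. 465. 160.] [782.8 114.3  73.1  54.6  89.8]
bottle 0.62 [361. 186. 393. 218.] [667.   19.7  57.4  45.7  27.4]
box 0.58 [360. 146. 397. 179.] [669.   85.3  56.3  51.4 -83.7]
carton 0.81 [358. 226. 387. 266.] [675.4 -67.   76.2  46.7   2.1]
```

View pics/w0.png

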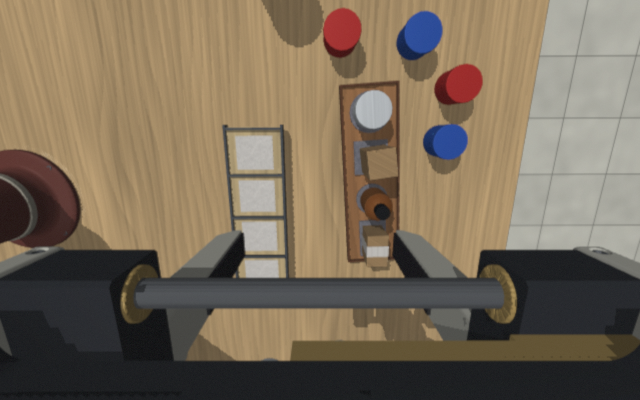

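The wrist view shows the tin (373,110), box (380,163), bottle (377,205) and carton (376,245) in the stock rack. The rack is turned by about 4°. The display patches are at (255,153), (258,196) and (260,237), with the fourth partly hidden. I'll fit models to the masks next.

```bash
cat >> h.py <<'E'
from scipy.optimize import minimize
t=np.linspace(0,2*np.pi,40,endpoint=False)
cyl=lambda r,z0,z1:np.vstack([np.c_[r*np.cos(t),r*np.sin(t),0*t+z] for z in(z0,z1)])
bx=lambda a,b,h:np.array([[i*a/2,j*b/2,z] for i in(-1,1) for j in(-1,1) for z in(0,h)])
MODEL=dict(tin=[cyl(.03,0,.052)],bottle=[cyl(.025,0,.056),np.vstack([cyl(.025,.056,.057),cyl(.012,.068,.07)]),cyl(.012,.07,.092)],box=[bx(.046,.046,.084)],carton=[bx(.038,.06,.06)])
def fit(views,name,x0,z,a0=0):
    "views: list of (d,T,mask). best x,y,yaw by overlap of the drawn model with the masks"
    S=8
    def cost(p):
        tot=0
        for d,T,m in views:
            im=np.zeros((400,640),np.uint8); c,s=np.cos(p[2]),np.sin(p[2])
            big=np.zeros((400*4,640*4),np.uint8)
            for P in MODEL[name]:
                W=P@np.array([[c,s,0],[-s,c,0],[0,0,1]])+[p[0]/1000,p[1]/1000,z]
                q=cv2.convexHull(((proj(d,T,W)+.5)*4*256).astype(np.int32)); cv2.fillConvexPoly(big,q,255,shift=8)
            im=cv2.resize(big,(640,400),interpolation=cv2.INTER_AREA)/255.
            tot+=np.abs(im-m).sum()/m.sum()
        return tot
    best=None
    for da in(-.1,.0,.1):
        r=minimize(cost,[x0[0],x0[1],a0+da],method="Nelder-Mead",options=dict(initial_simplex=[[x0[0]+a,x0[1]+b,a0+da+c] for a,b,c in((-4,-4,-.05),(6,0,0),(0,6,0),(0,0,.1))],xatol=.1,fatol=1e-4))
        if best is None or r.fun<best.fun: best=r
    return np.round(best.x,3),round(best.fun,3)
E
python3 - <<'E'
from h import *
d,T=cam("wrist")
for n,x0 in dict(tin=(665,160),box=(670,83),bottle=(672,3),carton=(675,-78)).items():
    for s in manip.silhouettes(n,"wrist"):
        c=back(d,T,[(s["bbox"][0]+s["bbox"][2])/2,(s["bbox"][1]+s["bbox"][3])/2],.05)[0]*1000
        if np.hypot(*(c-x0))<35: print(n,s["confidence"],fit([(d,T,s["mask"])],n,x0,.016,.07))
# patches
def patches(d,T,img,z=.031):
    hsv=cv2.cvtColor(img,cv2.COLOR_RGB2HSV); m=((hsv[:,:,1]<70)&(hsv[:,:,2]>110)).astype(np.uint8)
    n,l,st,ce=cv2.connectedComponentsWithStats(m,connectivity=4)
    for i in range(1,n):
        if st[i,4]>150:
            p=back(d,T,ce[i],z)[0]
            if .40<p[0]<.52 and -.22<p[1]<.15: print("patch",np.round(p*1000,1),st[i])
patches(d,T,d["img"])
# top saved
im=cv2.imread("pics/top0.png")[:,:,::-1].copy(); dt,Tt=cam("top"); patches(dt,Tt,im)
E
```

```text
tin 0.8 (array([6.62532e+02, 1.65154e+02, 2.52000e-01]), np.float64(0.063))
box 0.63 (array([6.74577e+02, 8.25110e+01, 1.39000e-01]), np.float64(0.048))
bottle 0.9 (array([6.78054e+02, 4.53300e+00, 2.13000e-01]), np.float64(0.055))
carton 0.89 (array([ 6.79622e+02, -7.63740e+01,  3.80000e-02]), np.float64(0.047))
patch [459.9  94.6] [ 234  136   40   35 1336]
patch [460.2  15.5] [ 238  180   38   33 1210]
patch [421.2 -76.1] [ 184  222   94   43 1826]
patch [ 460.2 -132.4] [244 259  35  19 633]
patch [ 460.8 -147.6] [357 244  24  27 595]
patch [460.8  93. ] [262 245  24  27 604]
patch [460.7  12.6] [294 245  24  26 612]
patch [460.9 -68.1] [325 245  24  26 592]
```

>>> {"op": "send_rows", "data": {
  "deltas": [
    {"gripper": -1,"translation": [0.5,0.6,-0.5],"spin": 0},
    {"gripper": -1,"translation": [0.6,0.7,-1],"spin": 0},
    {"gripper": -1,"translation": [0.6,0.7,-1],"spin": 0},
    {"gripper": -1,"translation": [0.6,0.7,-1],"spin": 0},
    {"gripper": -1,"translation": [0.6,0.64,-1],"spin": 0},
    {"gripper": -1,"translation": [0,0,-1],"spin": 0},
    {"gripper": -1,"translation": [0,0,-1],"spin": 0},
    {"gripper": -1,"translation": [0,0,-1],"spin": 0},
    {"gripper": -1,"translation": [0,0,-1],"spin": 0},
    {"gripper": -1,"translation": [0,0,-0.7],"spin": 0},
    {"gripper": -1,"translation": [0,0,-0.5],"spin": 0},
    {"gripper": -1,"translation": [0,0,0],"spin": 0},
    {"gripper": -1,"translation": [0,0,0],"spin": 0}
  ]
}}

```text
time_s: 6.68
position: [0.6635, 0.1673, 0.0907]
eef_rot: [0.708, 0.706, 0.001, 0.0]
ft_force: [-0.3, -0.1, 0.2]
finger_gap: 0.093
grip_force: 0.0
```

Run:
```python
from h import *
d,T=cam("wrist"); cv2.imwrite("pics/w1.png",d["img"][:,:,::-1])
s=manip.state(); print(s["position"],yaw())
for q in manip.silhouettes("tin","wrist"): print(q["confidence"],q["bbox"],fit([(d,T,q["mask"])],"tin",(662,165),.016))
```

```text
[0.66356189 0.16729944 0.09091227] -0.001997559339872498
0.92 [279.2, 182.1, 361.3, 272.9] (array([6.64224e+02, 1.65252e+02, 4.90000e-02]), np.float64(0.088))
0.88 [374.2, 10.1, 479.0, 109.4] (array([ 6.71056e+02, -9.72780e+01,  5.45000e-01]), np.float64(1.0))
0.87 [194.4, 1.0, 292.9, 107.0] (array([ 6.71056e+02, -9.72780e+01,  5.45000e-01]), np.float64(1.0))
0.69 [14.7, 232.3, 159.6, 251.9] (array([ 6.71056e+02, -9.72780e+01,  5.45000e-01]), np.float64(1.0))
0.58 [431.5, 233.1, 491.5, 277.0] (array([ 6.71056e+02, -9.72780e+01,  5.45000e-01]), np.float64(1.0))
0.57 [452.3, 131.1, 564.9, 211.0] (array([ 6.71056e+02, -9.72780e+01,  5.45000e-01]), np.float64(1.0))
```

View pics/w1.png

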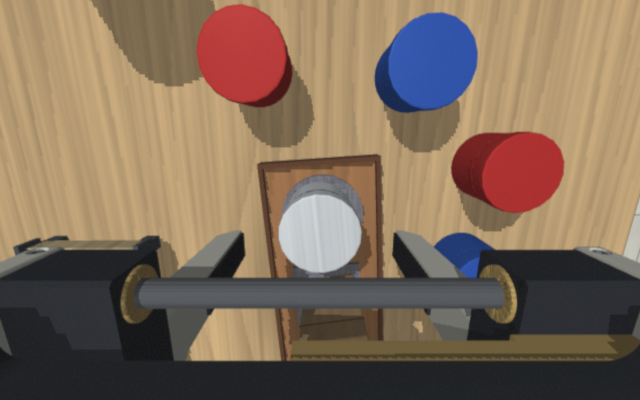

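The silver tin sits centred between the fingers at (320,225), with its rack rim and the look-alikes clear of them. I'll go down, grip and lift.

>>> {"op": "send_rows", "data": {
  "deltas": [
    {"gripper": -1,"translation": [0,-0.07,-0.8],"spin": 0},
    {"gripper": -1,"translation": [0,0,-0.7],"spin": 0},
    {"gripper": -1,"translation": [0,0,-0.53],"spin": 0},
    {"gripper": -1,"translation": [0,0,0],"spin": 0},
    {"gripper": 1,"translation": [0,0,0],"spin": 0},
    {"gripper": 1,"translation": [0,0,0],"spin": 0},
    {"gripper": 1,"translation": [0,0,0],"spin": 0},
    {"gripper": 1,"translation": [0,0,0],"spin": 0},
    {"gripper": 1,"translation": [0,0,0],"spin": 0},
    {"gripper": 1,"translation": [0,0,0],"spin": 0}
  ]
}}

```text
time_s: 8.02
position: [0.6633, 0.1649, 0.0293]
eef_rot: [0.708, 0.706, 0.001, 0.0]
ft_force: [0.7, -0.5, 1.9]
finger_gap: 0.0595
grip_force: 30.0
```

>>> {"op": "send_rows", "data": {
  "deltas": [
    {"gripper": 1,"translation": [0,0,0.3],"spin": 0},
    {"gripper": 1,"translation": [0,0,0.7],"spin": 0},
    {"gripper": 1,"translation": [0,0,1],"spin": 0},
    {"gripper": 1,"translation": [0,0,1],"spin": 0},
    {"gripper": 1,"translation": [0,0,1],"spin": 0},
    {"gripper": 1,"translation": [-0.36,-0.5,0.7],"spin": 0},
    {"gripper": 1,"translation": [-0.6,-0.9,0],"spin": 0},
    {"gripper": 1,"translation": [-0.6,-0.9,0],"spin": 0},
    {"gripper": 1,"translation": [-0.6,-0.9,0],"spin": 0},
    {"gripper": 1,"translation": [-0.6,-0.9,0],"spin": 0},
    {"gripper": 1,"translation": [-0.6,-0.9,0],"spin": 0},
    {"gripper": 1,"translation": [-0.6,-0.9,0],"spin": 0},
    {"gripper": 1,"translation": [-0.6,-0.9,0],"spin": 0},
    {"gripper": 1,"translation": [-0.6,-0.9,0],"spin": 0},
    {"gripper": 1,"translation": [-0.6,-0.9,0],"spin": 0},
    {"gripper": 1,"translation": [-0.6,-0.9,0],"spin": 0},
    {"gripper": 1,"translation": [-0.4,-0.85,0],"spin": 0},
    {"gripper": 1,"translation": [0,0,-1],"spin": 0},
    {"gripper": 1,"translation": [0,0,-1],"spin": 0},
    {"gripper": 1,"translation": [0,0,0],"spin": 0}
  ]
}}

```text
time_s: 10.52
position: [0.4587, -0.1455, 0.1093]
eef_rot: [0.708, 0.707, -0.001, -0.001]
ft_force: [0.2, -0.3, -1.1]
finger_gap: 0.0596
grip_force: 30.0
```

Run:
```python
from h import *
d,T=cam("wrist"); cv2.imwrite("pics/w2.png",d["img"][:,:,::-1])
s=manip.state(); print(s["position"],yaw(),s["finger_gap"])
```

```text
[ 0.459963   -0.14546738  0.11037813] -0.0014548996229444278 0.05939712872006708
```

View pics/w2.png

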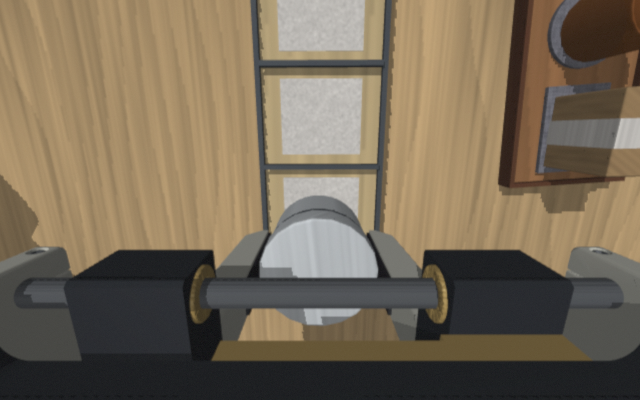

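The tin is held over the right-end compartment. The second-from-right patch shows at about (321,116) and the divider at row 166. I'll measure the patch to refine the target.

Run:
```python
from h import *
d,T=cam("wrist")
p=back(d,T,[[281,78],[360,78],[281,154],[362,154],[259,64],[384,64],[264,167],[380,167]],.031); print(np.round(p*1000,1))
p=back(d,T,[[320,64],[320,167]],.038); print("div",np.round(p*1000,1))
p=back(d,T,[[261,120],[383,120]],.036); print("lip",np.round(p*1000,1))
```

```text
[[ 429.9  -36.4]
 [ 492.7  -36.4]
 [ 427.9  -96.2]
 [ 496.6  -96.2]
 [ 412.9  -26.2]
 [ 511.2  -26.2]
 [ 412.9 -107.2]
 [ 512.5 -107.2]]
div [[ 460.9  -27.6]
 [ 461.  -106.3]]
lip [[413.3 -68.6]
 [511.8 -68.6]]
```

>>> {"op": "send_rows", "data": {
  "deltas": [
    {"gripper": 1,"translation": [0.05,-0.04,-0.8],"spin": 0},
    {"gripper": 1,"translation": [0,0,-0.8],"spin": 0},
    {"gripper": 1,"translation": [0,0,-0.4],"spin": 0},
    {"gripper": 1,"translation": [0,0,-0.1],"spin": 0},
    {"gripper": 1,"translation": [0,0,0],"spin": 0}
  ]
}}

```text
time_s: 11.25
position: [0.4621, -0.1469, 0.0475]
eef_rot: [0.708, 0.706, 0.0, 0.001]
ft_force: [0.5, 0.0, -1.3]
finger_gap: 0.0593
grip_force: 30.0
```

>>> {"op": "send_rows", "data": {
  "deltas": [
    {"gripper": 1,"translation": [0,0,-0.05],"spin": 0},
    {"gripper": 1,"translation": [0,0,0],"spin": 0}
  ]
}}

```text
time_s: 11.5
position: [0.4617, -0.147, 0.0456]
eef_rot: [0.708, 0.706, 0.0, 0.0]
ft_force: [-0.2, -0.3, -1.2]
finger_gap: 0.0592
grip_force: 30.0
```

>>> {"op": "send_rows", "data": {
  "deltas": [
    {"gripper": 1,"translation": [0,0,-0.04],"spin": 0},
    {"gripper": 1,"translation": [0,0,-0.02],"spin": 0},
    {"gripper": 1,"translation": [0,0,0],"spin": 0}
  ]
}}

```text
time_s: 11.88
position: [0.4614, -0.1469, 0.0434]
eef_rot: [0.708, 0.706, -0.0, -0.0]
ft_force: [0.2, -0.9, -0.6]
finger_gap: 0.0597
grip_force: 30.0
```

>>> {"op": "send_rows", "data": {
  "deltas": [
    {"gripper": 1,"translation": [0,0,-0.02],"spin": 0},
    {"gripper": 1,"translation": [0,0,0],"spin": 0}
  ]
}}

```text
time_s: 12.12
position: [0.4615, -0.1469, 0.0432]
eef_rot: [0.708, 0.706, -0.0, 0.0]
ft_force: [-1.3, -0.0, 3.6]
finger_gap: 0.0596
grip_force: 30.0
```

>>> {"op": "send_rows", "data": {
  "deltas": [
    {"gripper": -1,"translation": [0,0,0],"spin": 0},
    {"gripper": -1,"translation": [0,0,0],"spin": 0},
    {"gripper": -1,"translation": [0,0,0],"spin": 0},
    {"gripper": -1,"translation": [0,0,0.4],"spin": 0},
    {"gripper": -1,"translation": [0,0,0.8],"spin": 0},
    {"gripper": -1,"translation": [0,0,1],"spin": 0},
    {"gripper": -1,"translation": [0,0,1],"spin": 0},
    {"gripper": -1,"translation": [0.5,0.6,1],"spin": 0},
    {"gripper": -1,"translation": [0.9,1,0],"spin": 0.01},
    {"gripper": -1,"translation": [0.9,1,0],"spin": 0.01},
    {"gripper": -1,"translation": [0.9,1,0],"spin": 0.01},
    {"gripper": -1,"translation": [0.9,1,0],"spin": 0.01},
    {"gripper": -1,"translation": [0.9,1,0],"spin": 0.01},
    {"gripper": -1,"translation": [0.9,1,0],"spin": 0.01},
    {"gripper": -1,"translation": [0.8,0.7,0],"spin": 0},
    {"gripper": -1,"translation": [0.4,0.35,0],"spin": 0},
    {"gripper": -1,"translation": [0,0,0],"spin": 0},
    {"gripper": -1,"translation": [0,0,0],"spin": 0}
  ]
}}

```text
time_s: 14.38
position: [0.6739, 0.0816, 0.1691]
eef_rot: [0.664, 0.747, -0.001, 0.0]
ft_force: [0.3, 0.4, -0.2]
finger_gap: 0.0927
grip_force: 0.0
```

```bash
cat > look.py <<'E'
from h import *
import sys
n,x,y,z,a=sys.argv[1],*map(float,sys.argv[2:6])
d,T=cam("wrist"); cv2.imwrite(f"pics/look_{n}.png",d["img"][:,:,::-1])
s=manip.state(); print(s["position"],yaw(),s["time_s"])
for q in manip.silhouettes(n,"wrist"):
    r=fit([(d,T,q["mask"])],n,(x,y),z,a)
    if r[1]<.6: print(round(q["confidence"],2),np.round(q["bbox"]),r)
E
python3 look.py box 674 82 .016 .1
python3 - <<'E'
from h import *
d,T=cam("top"); cv2.imwrite("pics/top1.png",d["img"][:,:,::-1])
for q in manip.silhouettes("tin","top"):
    r=fit([(d,T,q["mask"])],"tin",(461,-147),.030)
    if r[1]<.6: print("tin top",r)
E
```

```text
[0.67390806 0.08132946 0.16913915] 0.11701624707824781 14.425
0.73 [290. 170. 350. 238.] (array([6.75867e+02, 8.23220e+01, 1.51000e-01]), np.float64(0.034))
tin top (array([ 4.60374e+02, -1.49250e+02,  1.31000e-01]), np.float64(0.19))
```

>>> {"op": "send_rows", "data": {
  "deltas": [
    {"gripper": -1,"translation": [0.06,0.03,-0.6],"spin": 0.016},
    {"gripper": -1,"translation": [0,0,-1],"spin": 0},
    {"gripper": -1,"translation": [0,0,-1],"spin": 0},
    {"gripper": -1,"translation": [0,0,-1],"spin": 0},
    {"gripper": -1,"translation": [0,0,-0.77],"spin": 0},
    {"gripper": -1,"translation": [0,0,0],"spin": 0},
    {"gripper": 1,"translation": [0,0,0],"spin": 0},
    {"gripper": 1,"translation": [0,0,0],"spin": 0},
    {"gripper": 1,"translation": [0,0,0],"spin": 0},
    {"gripper": 1,"translation": [0,0,0],"spin": 0},
    {"gripper": 1,"translation": [0,0,0],"spin": 0},
    {"gripper": 1,"translation": [0,0,0],"spin": 0},
    {"gripper": 1,"translation": [0,0,0],"spin": 0}
  ]
}}

```text
time_s: 16.2
position: [0.6762, 0.0834, 0.0379]
eef_rot: [0.652, 0.758, -0.0, -0.0]
ft_force: [-1.5, -0.9, 1.5]
finger_gap: 0.0459
grip_force: 30.0
```

>>> {"op": "send_rows", "data": {
  "deltas": [
    {"gripper": 1,"translation": [0,0,0.4],"spin": 0},
    {"gripper": 1,"translation": [0,0,1],"spin": 0},
    {"gripper": 1,"translation": [0,0,1],"spin": 0},
    {"gripper": 1,"translation": [0,0,1],"spin": 0},
    {"gripper": 1,"translation": [-0.4,-0.3,1],"spin": 0},
    {"gripper": 1,"translation": [-0.9,-0.6,0],"spin": -0.015},
    {"gripper": 1,"translation": [-0.9,-0.6,0],"spin": -0.015},
    {"gripper": 1,"translation": [-0.9,-0.6,0],"spin": -0.015},
    {"gripper": 1,"translation": [-0.9,-0.6,0],"spin": -0.015},
    {"gripper": 1,"translation": [-0.9,-0.6,0],"spin": -0.015},
    {"gripper": 1,"translation": [-0.9,-0.6,0],"spin": 0},
    {"gripper": 1,"translation": [-0.9,-0.6,0],"spin": 0},
    {"gripper": 1,"translation": [-0.46,-0.49,0],"spin": 0},
    {"gripper": 1,"translation": [0,0,-0.8],"spin": 0},
    {"gripper": 1,"translation": [0,0,-1],"spin": 0},
    {"gripper": 1,"translation": [0,0,-1],"spin": 0},
    {"gripper": 1,"translation": [0,0,-0.5],"spin": 0},
    {"gripper": 1,"translation": [0,0,-0.2],"spin": 0},
    {"gripper": 1,"translation": [0,0,0],"spin": 0},
    {"gripper": 1,"translation": [0,0,0],"spin": 0}
  ]
}}

```text
time_s: 18.7
position: [0.4621, -0.0662, 0.0655]
eef_rot: [0.707, 0.707, 0.001, 0.001]
ft_force: [-0.0, -0.7, -1.3]
finger_gap: 0.0453
grip_force: 30.0
```

```bash
python3 look.py box 461 -67 .034 0
```

```text
[ 0.46208546 -0.06625466  0.06548915] -9.527569160672017e-05 18.75
0.76 [256. 199. 375. 339.] (array([ 4.61744e+02, -6.84320e+01, -4.00000e-03]), np.float64(0.361))
```

>>> {"op": "send_rows", "data": {
  "deltas": [
    {"gripper": 1,"translation": [0,0.01,-0.3],"spin": 0},
    {"gripper": 1,"translation": [0,0,-0.08],"spin": 0},
    {"gripper": 1,"translation": [0,0,-0.04],"spin": 0},
    {"gripper": 1,"translation": [0,0,0],"spin": 0}
  ]
}}

```text
time_s: 19.3
position: [0.4614, -0.0659, 0.052]
eef_rot: [0.707, 0.707, -0.0, -0.0]
ft_force: [0.0, 0.2, -1.8]
finger_gap: 0.0459
grip_force: 30.0
```

>>> {"op": "send_rows", "data": {
  "deltas": [
    {"gripper": 1,"translation": [0,0,-0.03],"spin": 0},
    {"gripper": 1,"translation": [0,0,0],"spin": 0}
  ]
}}

```text
time_s: 19.55
position: [0.4616, -0.0659, 0.0518]
eef_rot: [0.707, 0.707, 0.0, 0.0]
ft_force: [-0.9, 0.1, 4.2]
finger_gap: 0.046
grip_force: 30.0
```

>>> {"op": "send_rows", "data": {
  "deltas": [
    {"gripper": -1,"translation": [0,0,0],"spin": 0},
    {"gripper": -1,"translation": [0,0,0],"spin": 0},
    {"gripper": -1,"translation": [0,0,0],"spin": 0},
    {"gripper": -1,"translation": [0,0,0],"spin": 0},
    {"gripper": -1,"translation": [0,0,0.4],"spin": 0},
    {"gripper": -1,"translation": [0,0,0.8],"spin": 0},
    {"gripper": -1,"translation": [0,0,1],"spin": 0},
    {"gripper": -1,"translation": [0,0,1],"spin": 0},
    {"gripper": -1,"translation": [0.6,0.2,0.75],"spin": 0},
    {"gripper": -1,"translation": [1,0.35,0],"spin": 0},
    {"gripper": -1,"translation": [1,0.35,0],"spin": 0},
    {"gripper": -1,"translation": [1,0.35,0],"spin": 0},
    {"gripper": -1,"translation": [1,0.35,0],"spin": 0},
    {"gripper": -1,"translation": [1,0.35,0],"spin": 0},
    {"gripper": -1,"translation": [1,0.3,0],"spin": 0},
    {"gripper": -1,"translation": [0.6,0.1,0],"spin": 0},
    {"gripper": -1,"translation": [0,0,0],"spin": 0},
    {"gripper": -1,"translation": [0,0,0],"spin": 0}
  ]
}}

```text
time_s: 21.8
position: [0.6765, 0.0042, 0.17]
eef_rot: [0.707, 0.707, -0.0, -0.0]
ft_force: [0.3, -1.1, 0.1]
finger_gap: 0.0927
grip_force: 0.0
```

```bash
python3 look.py bottle 678 4 .016 .0
```

```text
[0.67651358 0.00410445 0.17007716] -0.0001668225890854485 21.85
0.92 [299. 171. 347. 230.] (array([6.7844e+02, 4.0470e+00, 4.8000e-02]), np.float64(0.063))
```

>>> {"op": "send_rows", "data": {
  "deltas": [
    {"gripper": -1,"translation": [0.06,0,-0.6],"spin": 0},
    {"gripper": -1,"translation": [0,0,-1],"spin": 0},
    {"gripper": -1,"translation": [0,0,-1],"spin": 0},
    {"gripper": -1,"translation": [0,0,-1],"spin": 0},
    {"gripper": -1,"translation": [0,0,-0.87],"spin": 0},
    {"gripper": -1,"translation": [0,0,0],"spin": 0},
    {"gripper": 1,"translation": [0,0,0],"spin": 0},
    {"gripper": 1,"translation": [0,0,0],"spin": 0},
    {"gripper": 1,"translation": [0,0,0],"spin": 0},
    {"gripper": 1,"translation": [0,0,0],"spin": 0},
    {"gripper": 1,"translation": [0,0,0],"spin": 0},
    {"gripper": 1,"translation": [0,0,0],"spin": 0},
    {"gripper": 1,"translation": [0,0,0],"spin": 0}
  ]
}}

```text
time_s: 23.52
position: [0.6793, 0.0046, 0.0359]
eef_rot: [0.707, 0.707, 0.0, 0.0]
ft_force: [-0.6, 0.2, 2.5]
finger_gap: 0.0498
grip_force: 30.0
```

>>> {"op": "send_rows", "data": {
  "deltas": [
    {"gripper": 1,"translation": [0,0,0.5],"spin": 0},
    {"gripper": 1,"translation": [0,0,1],"spin": 0},
    {"gripper": 1,"translation": [0,0,1],"spin": 0},
    {"gripper": 1,"translation": [0,0,1],"spin": 0},
    {"gripper": 1,"translation": [-0.4,0,1],"spin": 0},
    {"gripper": 1,"translation": [-0.9,0.1,0],"spin": 0},
    {"gripper": 1,"translation": [-0.9,0.1,0],"spin": 0},
    {"gripper": 1,"translation": [-0.9,0.09,0],"spin": 0},
    {"gripper": 1,"translation": [-0.9,0,0],"spin": 0},
    {"gripper": 1,"translation": [-0.9,0,0],"spin": 0},
    {"gripper": 1,"translation": [-0.9,0,0],"spin": 0},
    {"gripper": 1,"translation": [-0.9,0,0],"spin": 0},
    {"gripper": 1,"translation": [-0.56,0,0],"spin": 0},
    {"gripper": 1,"translation": [0,0,-0.8],"spin": 0},
    {"gripper": 1,"translation": [0,0,-1],"spin": 0},
    {"gripper": 1,"translation": [0,0,-1],"spin": 0},
    {"gripper": 1,"translation": [0,0,-0.8],"spin": 0},
    {"gripper": 1,"translation": [0,0,-0.3],"spin": 0},
    {"gripper": 1,"translation": [0,0,0],"spin": 0},
    {"gripper": 1,"translation": [0,0,0],"spin": 0}
  ]
}}

```text
time_s: 26.02
position: [0.4623, 0.0134, 0.0546]
eef_rot: [0.707, 0.707, 0.001, 0.001]
ft_force: [-0.8, 0.1, -1.5]
finger_gap: 0.0497
grip_force: 30.0
```

>>> {"op": "send_rows", "data": {
  "deltas": [
    {"gripper": 1,"translation": [0,0,-0.1],"spin": 0},
    {"gripper": 1,"translation": [0,0,-0.04],"spin": 0},
    {"gripper": 1,"translation": [0,0,0],"spin": 0}
  ]
}}

```text
time_s: 26.4
position: [0.4617, 0.0132, 0.0498]
eef_rot: [0.707, 0.707, 0.0, 0.0]
ft_force: [0.2, -0.0, 1.4]
finger_gap: 0.0496
grip_force: 30.0
```

>>> {"op": "send_rows", "data": {
  "deltas": [
    {"gripper": 1,"translation": [0,0,-0.02],"spin": 0},
    {"gripper": 1,"translation": [0,0,0],"spin": 0}
  ]
}}

```text
time_s: 26.65
position: [0.4617, 0.0132, 0.0498]
eef_rot: [0.707, 0.707, 0.0, 0.001]
ft_force: [-1.7, -1.6, 9.1]
finger_gap: 0.0498
grip_force: 30.0
```

>>> {"op": "send_rows", "data": {
  "deltas": [
    {"gripper": -1,"translation": [0,0,0],"spin": 0},
    {"gripper": -1,"translation": [0,0,0],"spin": 0},
    {"gripper": -1,"translation": [0,0,0],"spin": 0},
    {"gripper": -1,"translation": [0,0,0],"spin": 0},
    {"gripper": -1,"translation": [0,0,0.4],"spin": 0},
    {"gripper": -1,"translation": [0,0,0.8],"spin": 0},
    {"gripper": -1,"translation": [0,0,1],"spin": 0},
    {"gripper": -1,"translation": [0,0,1],"spin": 0},
    {"gripper": -1,"translation": [0.6,0,0.85],"spin": 0},
    {"gripper": -1,"translation": [1,-0.5,0],"spin": 0.01},
    {"gripper": -1,"translation": [1,-0.5,0],"spin": 0.01},
    {"gripper": -1,"translation": [1,-0.5,0],"spin": 0},
    {"gripper": -1,"translation": [1,-0.5,0],"spin": 0},
    {"gripper": -1,"translation": [1,-0.5,0],"spin": 0},
    {"gripper": -1,"translation": [1,-0.5,0],"spin": 0},
    {"gripper": -1,"translation": [0.67,0,0],"spin": 0},
    {"gripper": -1,"translation": [0,0,0],"spin": 0},
    {"gripper": -1,"translation": [0,0,0],"spin": 0}
  ]
}}

```text
time_s: 28.9
position: [0.6786, -0.0763, 0.1706]
eef_rot: [0.693, 0.721, -0.0, -0.001]
ft_force: [0.4, 0.3, -0.6]
finger_gap: 0.0931
grip_force: 0.0
```

```bash
python3 look.py carton 679 -76 .016 .04
```

```text
[ 0.67853386 -0.07633742  0.17072837] 0.04089239596230445 28.95
0.68 [298. 165. 339. 236.] (array([ 6.80255e+02, -7.72970e+01,  2.30000e-02]), np.float64(0.028))
```

>>> {"op": "send_rows", "data": {
  "deltas": [
    {"gripper": -1,"translation": [0.05,-0.03,-0.6],"spin": -0.009},
    {"gripper": -1,"translation": [0,0,-1],"spin": 0},
    {"gripper": -1,"translation": [0,0,-1],"spin": 0},
    {"gripper": -1,"translation": [0,0,-1],"spin": 0},
    {"gripper": -1,"translation": [0,0,-0.7],"spin": 0},
    {"gripper": -1,"translation": [0,0,-0.3],"spin": 0},
    {"gripper": -1,"translation": [0,0,0],"spin": 0},
    {"gripper": 1,"translation": [0,0,0],"spin": 0},
    {"gripper": 1,"translation": [0,0,0],"spin": 0},
    {"gripper": 1,"translation": [0,0,0],"spin": 0},
    {"gripper": 1,"translation": [0,0,0],"spin": 0},
    {"gripper": 1,"translation": [0,0,0],"spin": 0},
    {"gripper": 1,"translation": [0,0,0],"spin": 0},
    {"gripper": 1,"translation": [0,0,0],"spin": 0},
    {"gripper": 1,"translation": [0,0,0],"spin": 0}
  ]
}}

```text
time_s: 30.88
position: [0.681, -0.0777, 0.0323]
eef_rot: [0.699, 0.715, -0.0, -0.0]
ft_force: [0.7, 0.2, 0.3]
finger_gap: 0.0379
grip_force: 30.0
```

>>> {"op": "send_rows", "data": {
  "deltas": [
    {"gripper": 1,"translation": [0,0,0.5],"spin": 0},
    {"gripper": 1,"translation": [0,0,1],"spin": 0},
    {"gripper": 1,"translation": [0,0,1],"spin": 0},
    {"gripper": 1,"translation": [0,0,1],"spin": 0},
    {"gripper": 1,"translation": [-0.4,0.3,1.2],"spin": 0}
  ]
}}

```text
out of range; nothing moved
```

>>> {"op": "send_rows", "data": {
  "deltas": [
    {"gripper": 1,"translation": [0,0,0.5],"spin": 0},
    {"gripper": 1,"translation": [0,0,1],"spin": 0},
    {"gripper": 1,"translation": [0,0,1],"spin": 0},
    {"gripper": 1,"translation": [0,0,1],"spin": 0},
    {"gripper": 1,"translation": [-0.4,0.3,1],"spin": 0},
    {"gripper": 1,"translation": [-0.9,0.7,0.2],"spin": -0.0115},
    {"gripper": 1,"translation": [-0.9,0.7,0],"spin": 0},
    {"gripper": 1,"translation": [-0.9,0.7,0],"spin": 0},
    {"gripper": 1,"translation": [-0.9,0.7,0],"spin": 0},
    {"gripper": 1,"translation": [-0.9,0.7,0],"spin": 0},
    {"gripper": 1,"translation": [-0.9,0.7,0],"spin": 0},
    {"gripper": 1,"translation": [-0.9,0.7,0],"spin": 0},
    {"gripper": 1,"translation": [-0.62,0.5,0],"spin": 0},
    {"gripper": 1,"translation": [0,0,-0.8],"spin": 0},
    {"gripper": 1,"translation": [0,0,-1],"spin": 0},
    {"gripper": 1,"translation": [0,0,-1],"spin": 0},
    {"gripper": 1,"translation": [0,0,-0.9],"spin": 0},
    {"gripper": 1,"translation": [0,0,-0.4],"spin": 0},
    {"gripper": 1,"translation": [0,0,0],"spin": 0},
    {"gripper": 1,"translation": [0,0,0],"spin": 0}
  ]
}}

```text
time_s: 33.38
position: [0.4623, 0.0937, 0.0514]
eef_rot: [0.707, 0.707, 0.001, 0.001]
ft_force: [-0.3, 0.2, -1.4]
finger_gap: 0.038
grip_force: 30.0
```

The first of those two calls was refused because I put 1.2 in one row. Nothing moved, and the corrected call ran as planned. Next I set the carton down.

>>> {"op": "send_rows", "data": {
  "deltas": [
    {"gripper": 1,"translation": [0,0,-0.1],"spin": 0},
    {"gripper": 1,"translation": [0,0,-0.05],"spin": 0},
    {"gripper": 1,"translation": [0,0,0],"spin": 0}
  ]
}}

```text
time_s: 33.75
position: [0.4618, 0.0934, 0.0462]
eef_rot: [0.707, 0.707, 0.0, 0.0]
ft_force: [0.1, -0.4, 2.4]
finger_gap: 0.038
grip_force: 30.0
```

Contact. I'll release, rise, and back off for a check view.

>>> {"op": "send_rows", "data": {
  "deltas": [
    {"gripper": 1,"translation": [0,0,-0.01],"spin": 0},
    {"gripper": -1,"translation": [0,0,0],"spin": 0},
    {"gripper": -1,"translation": [0,0,0],"spin": 0},
    {"gripper": -1,"translation": [0,0,0],"spin": 0},
    {"gripper": -1,"translation": [0,0,0],"spin": 0},
    {"gripper": -1,"translation": [0,0,0.4],"spin": 0},
    {"gripper": -1,"translation": [0,0,0.8],"spin": 0},
    {"gripper": -1,"translation": [0,0,1],"spin": 0},
    {"gripper": -1,"translation": [0,0,1],"spin": 0},
    {"gripper": -1,"translation": [0,0,1],"spin": 0},
    {"gripper": -1,"translation": [0,0.5,1],"spin": 0},
    {"gripper": -1,"translation": [0,0.5,1],"spin": 0},
    {"gripper": -1,"translation": [0,0.5,1],"spin": 0},
    {"gripper": -1,"translation": [0,0.5,1],"spin": 0},
    {"gripper": -1,"translation": [0,0,1],"spin": 0},
    {"gripper": -1,"translation": [0,0,0],"spin": 0},
    {"gripper": -1,"translation": [0,0,0],"spin": 0}
  ]
}}

```text
time_s: 35.88
position: [0.4608, 0.1528, 0.3209]
eef_rot: [0.708, 0.707, -0.001, -0.0]
ft_force: [0.1, -0.5, -0.2]
finger_gap: 0.0927
grip_force: 0.0
```

```bash
for a in "carton 461 93" "bottle 461 13" "box 461 -67" "tin 461 -147"; do python3 look.py $a .030 0; done
python3 - <<'E'
from h import *
d,T=cam("scene"); cv2.imwrite("pics/sceneF.png",d["img"][:,:,::-1])
E
```

```text
[0.46064589 0.15261024 0.32046325] -0.0013152510832635468 35.925
0.64 [305. 193. 332. 238.] (array([461.401,  95.004,   0.   ]), np.float64(0.043))
[0.46080788 0.15275131 0.32037461] -0.0012484040865381738 36.025
0.92 [305. 244. 334. 277.] (array([4.61112e+02, 1.57020e+01, 8.70000e-02]), np.float64(0.259))
[0.46105884 0.15301986 0.32067973] -0.0010901819322031183 36.125
[0.46125228 0.15320914 0.32101979] -0.0009951668172978737 36.225
```

View pics/look_tin.png

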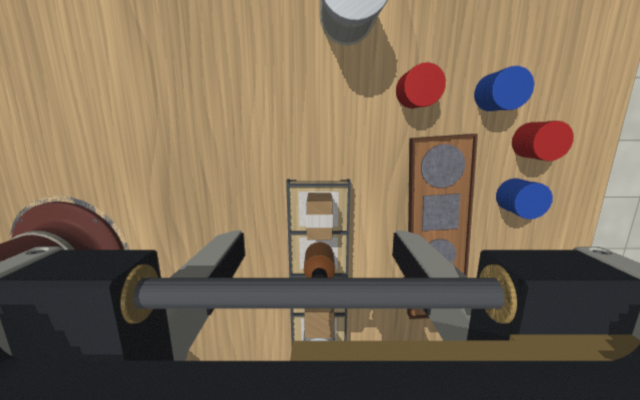

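View pics/sceneF.png

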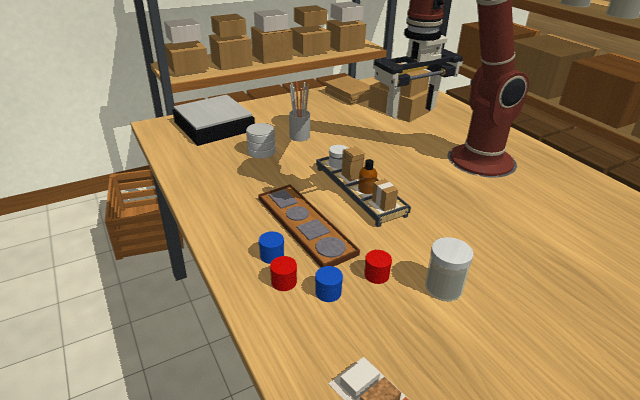

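The wrist view shows the carton (319,205) and bottle (319,258) centred in their compartments and the mats now empty. The scene view shows all four containers upright in the display, in the order tin, box, bottle, carton from the right end. The bystanders haven't moved.

```bash
python3 -c "
from plant import manip
print(manip.sign_off())"
```

```text
the job is handed in; nothing more can be done
None
```

The job is handed in at about 36 s: from left to right, the display rack now holds carton, bottle, box and tin, the reverse of the stock rack, all four upright in the last camera view, with the jar, tin stack and straw pot left alone.

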